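Nip up the clamp screw of a casting mould

ROBOT

A 6-joint arm with a two-finger parallel gripper is mounted at the origin on the work surface. World frame = base frame: x ahead of the robot, y to its left, z up, the work surface at z = 0. Lengths are in mm, angles in rad, forces in N, time in s.
With the tool pointing down it reaches from about 350 to 875 mm from the base axis. Payload 4.2 kg.
Tool frame: the origin (TCP) lies midway between the tips of the shut fingers; the grasp point (between the pads) lies 19 mm behind it (arm.tcp_to_grasp is the distance from the TCP to the grasp point, in mm); z points along the fingers, y is the line along which they close (so a half turn about z gives the same grasp; the last joint's range is limited). The gripper opens to 85 mm and grips with 20 to 120 N. Pads are 22 mm wide; open, the fingers measure 114 mm over their backs; the gripper's body (76 mm by 85 mm) begins 54 mm behind the grasp point. The pads swing forward as they close: fully open they stand 13 mm farther back than shut.
Start: joints at [-1.055, 0.385, 0.008, 0, -1.194, -0.259], TCP at [158.759, -604.479, 231.312] pointing down, gripper open.
Joint ranges: [-3.14, 3.14], [-1.21, 2.06], [-1.07, 1.41], [-3.16, 2.05], [-2.99, -0.16], [-3.1, 3.1]. Speed limits (rad/s): [2.79, 2.79, 3.14, 3.14, 3.14, 3.14].

INTERFACE

Orientations are given as a unit quaternion [x, y, z, w].
In Python, from bench import arm gives the robot as it stands.
- The arm moves only by the tool arm_command, never from a script. Its argument "rows" is a list of rows, each a list of 2 entries, a list of its own where there are three numbers: the shift along the tool's x, y, z as a fraction of full scale, then the turn, a rotation vector about the tool's x, y, z as a fraction of full scale. In form: [[[x, y, z], [wx, wy, wz]], ...]. A call has 1 to 5 rows; each row is the pose to reach, as a shift and turn from the pose commanded when the call began, along the tool's axes at that moment, turning the shorter way round; what a row does not reach only later rows make up. Full scale, the value 1, is 0.25 m for a shift and 180 degrees for a turn. A row lasts 1/10 s, in which the tool goes at most 50 mm and 8.59 degrees, less where a joint would pass 70% of its speed; a pose out of reach is approached as far as the arm can. A call with a number of a shift or a turn outside -1 to 1 is refused whole. A call with a gripper value outside its range is refused whole. "grip" is the opening, from 0 (shut) to 1 (fully open), set as the call begins (left out, the last holds). The fingers move at their own pace and stop on an object; the grip force is fixed at half the most. Time passes only in rows, so rows that repeat a pose let the fingers close. It gives the time, the measured TCP pose, the force, the opening and the grip force at its end, in the units of the state.
- arm.read_state(): the state, without advancing time (a new reading comes with each control period).
- arm.get_image(name): name is "scene" or "top"; returns (picture, depth): 420x560x3 uint8, blue, green, red; 420x560 float32, mm along the optical axis (not along the pixel's ray), 0 where there is no reading.
- arm.camera_info(name): a dict with "fx", "fy", "cx", "cy" (pixels), "k1" (the pictures are not rectified: a ray, as slopes to the right and down, at radius r is drawn at 1 + k1 r^2 times it, then the intrinsics apply), "extrinsics" (4x4, takes a point from camera to world coordinates). Camera axes: x right, y down, z forward; pixel columns grow to the right and rows downward; lengths in mm; the calibration is good to about 2 mm. A picture is of the moment at which its call begins. camera_info takes no time and is no camera call.
- arm.job_done(): hands the job in; it is judged then, once.
Trained networks look in the newest picture that a camera, given by its name, has taken for a name from the list of things; names that differ only in an ending like _2 or _b are one class to them, and where a whole thing is asked for, a point or a joint stands for the part that bears it (a point fixed in the world has none). Each returns a list of dicts, best first, with "score" (0 to 1); they miss things now and then, are a little off and sometimes report something else, mostly with a low value. They report only what shows in the picture. A call takes as long as a camera call. They do not tell look-alikes from the thing itself.
- arm.spot_in(camera, query): "position" ([column, row] in pixels, amid what is visible of it).
The state is a dict: "clock": time; "joints": joint angles; "joint_vel": joint speeds; "joint_efforts": joint torques, N m; "position": TCP position; "ee_rot": TCP orientation; "contact_force": force on the tool from outside, world axes, zero at the start; "wrist_torque": the same for the moment, N m; "gripper_width": finger opening in mm; "grasp_force": force on a finger pad.
Only numpy, scipy, OpenCV 4.12 (cv2) and the standard library are available. Lean on these libraries where they do the work, as an engineer would, in place of code of your own. Each camera call takes 0.05 s, during which the arm holds its last target. There are 200 camera calls.

TASK

The clamp screw on the lug of the closed casting mould has been left loose: take the flat screwdriver from the wooden tool block, rest its blade lightly on the screw head (under 15 N, so as not to scar it) and turn it until it drops into the slot. Then turn the screw clockwise, seen from above, until it just comes tight against its stop, without forcing it: the screwdriver's contact forces on the screw, from pushing and turning together, must stay under 40 N. Stand the screwdriver back upright, fully home, in its own hole in the block and let go; leave everything else where it is, and keep the hand off the mould.

Things in the scene. Friction and masses are not known exactly. Their poses are not given: they have to be found in the camera images.
- driver_grip (a point): middle of the orange hexagonal handle of the flat screwdriver, which stands upright in the tool block; z points up the tool's axis, blade down. Handle 26 mm across flats; one pair of flats faces local +y/-y, the others are 60 degrees from it. The hexagon reaches 32 mm above this point (then a 6 mm black cap) and 32 mm below it (then a black flange)
- driver_tip (a point): middle of the screwdriver's blade edge, 118 mm below driver_grip on the tool's axis, same axes. The blade is 12 mm wide along local x and 2 mm thick along local y, on an 8 mm round shank 80 mm long
- driver: the screwdriver as a whole, 156 mm long, about 0.15 kg, origin at the blade's edge, axes as driver_grip. Its round black flange, 34 mm across and 6 mm thick, rests on the block, the shank loose in the hole (a sideways squeeze slides the tool a few mm); the flange's underside is 38 mm below driver_grip
- block_hole (a point): centre of the mouth of the screwdriver's own hole, on top of the fixed wooden tool block (75 x 170 x 95 mm, top 95 mm above the bench). The hole is vertical, 19 mm wide and right through. With the screwdriver home, driver_grip is 38 mm above this point. A rammer stands in an equal hole 85 mm away along local -y
- screw_head (a point): centre of the top of the clamp screw's head, on its vertical axis, 85 mm above the bench. Steel cheese head 25 mm across and 10 mm high on a brass washer. Straight slot right across through it, 4 mm wide, 5 mm deep, edges chamfered 1 mm. This point's axes are the mould's, not the slot's: the slot's direction is not measured; it lies within 75 degrees either way of the mould's local x
- clamp_screw (a joint): how far the clamp screw is turned, rad, growing clockwise seen from above; it starts loose, at 0 to 0.45, and is tight, hard against its stop, at 1.6. It does not tell the slot's direction. Turning takes about 0.06 N m until the stop, so it does not follow a blade sliding lightly over it; 0.06 N m loads the slot's two walls with some 12 N in all, and the load climbs fast past the stop
- mould: closed two-part casting mould (fixed): metal block 200 x 240 mm, top 95 mm above the bench, on a board 250 x 300 mm; origin on the bench under its middle. The lug with the clamp screw juts from the middle of its local -y side, the screw's axis 26 mm from that wall. Hinge on its +y side; pouring basin, 22 mm high, on top
- weight_bar: bystander: steel bar 230 x 30 x 20 mm, 1.1 kg, lying on top of the mould, origin under its middle; leave alone
- crucible: bystander: dark steel cup 70 mm across and 65 mm high on the bench, origin under its middle; leave alone
- cast_dish: bystander: bright cast dish 80 mm across and 13 mm high on the bench, origin under its middle; leave alone
- sand_rammer: bystander: wooden-handled rammer standing in the block's other hole; handle 28 mm thick, top 45 mm above the block; origin at the lower end of its shank, 60 mm below the block's top; leave alone
Not all that is in view belongs to the job. Leave any white look-alike of the driver alone.

How it is judged (in metres and radians):
On the way, in this order (a step that is already met when the one before it is completed fails the run):
1. the screwdriver has been lifted clear of the tool block (z of driver_tip in the frame of block_hole above 0.005 m), for 0.1 s.
2. the blade is seated in the slot of the still loose screw: its edge at least 2.5 mm below the top of the head, within 5 mm of the screw's axis (z of driver_tip in the frame of screw_head below -0.0025 m and horizontal distance between driver_tip and screw_head below 0.005 m and value of joint clamp_screw below 1.3 rad), for 0.1 s.
3. the screw has been turned to its stop with the blade in the slot: turned to within 0.1 rad of the stop (value of joint clamp_screw above 1.5 rad and z of driver_tip in the frame of screw_head below -0.0025 m and horizontal distance between driver_tip and screw_head below 0.005 m), for 0.1 s.
At the end, for the whole second after the job is handed in: the clamp screw is still within 0.1 rad of its stop, and the screwdriver stands upright (within 0.1 rad) in its own hole of the block, flange down on the block (within 4 mm, axis within 10 mm of the hole's), let go and at rest (value of joint clamp_screw above 1.5 rad and horizontal distance between driver_grip and block_hole below 0.01 m and z of driver_grip in the frame of block_hole below 0.042 m and angle between driver_grip's own z axis and vertical below 0.1 rad and linear speed of driver below 0.02 m/s); the robot touches nothing.
It fails at once if the screwdriver is forced: its contact forces on the mould and screw, from pushing and turning, add up to more than 40 N (contact force between driver and mould above 40 N).
It fails at once if the screwdriver presses with more than 15 N on the mould or screw while its blade is not in the slot (edge higher than 1.5 mm below the top of the head) (contact force between driver and mould above 15 N and z of driver_tip in the frame of screw_head above -0.0015 m).
It fails at once if the hand touches the mould or its screw (contact force between the arm and mould above 2 N).
It fails at once if the weight bar, the crucible, the cast dish or the rammer is moved by more than 15 mm (distance of any of weight_bar, crucible, cast_dish, sand_rammer from where it was at the start of the episode above 0.015 m).
It also fails if it takes over 72 s, if anything falls off the work surface, if the arm or the gripper's body presses on something with over 40 N, if the wrist force passes 120 N, or if a joint passes its speed limit or range.

## Working session

There is one attempt and no reset: what is moved stays moved. The work goes in short steps, Python scripts to look and compute and a tool call to move; the robot and the scene stay as the last step left them, time stands still between calls to the robot, and variables do not carry over. Pictures are saved under pics/ and viewed, at most 10 in all, crops included, and the job is handed in when it is done.

Besides the shell and the picture viewer there is one more tool, called after ">>>" as name(argument=value, ...) on one line, values as JSON. arm_command: Moves the arm, as the interface text tells. Shift numbers are shares of 0.25 m and turn numbers shares of 180 degrees, none past 1 either way. Its arguments: {"type":"object","properties":{"rows":{"type":"array","items":{"type":"array"}},"grip":{"type":"number"}},"required":["rows"]}

```bash
mkdir -p pics; ls; cat > h.py <<'E'
import numpy as np, cv2
from bench import arm
from scipy.spatial.transform import Rotation as R
def ray(cam,px):
    c=arm.camera_info(cam); K=np.array([[c['fx'],0,c['cx']],[0,c['fy'],c['cy']],[0,0,1]],float)
    p=cv2.undistortPoints(np.array([[px]],float),K,np.array([c['k1'],0,0,0,0.]))[0,0]
    E=np.array(c['extrinsics']); return E[:3,3],E[:3,:3]@[p[0],p[1],1]
def atz(cam,px,z):
    o,d=ray(cam,px); return o+d*(z-o[2])/d[2]
def atd(cam,px,dep):
    o,d=ray(cam,px); return o+d*dep
def cloud(cam,D):
    c=arm.camera_info(cam); K=np.array([[c['fx'],0,c['cx']],[0,c['fy'],c['cy']],[0,0,1]],float)
    v,u=np.mgrid[:420,:560]; q=cv2.undistortPoints(np.stack([u,v],-1).reshape(-1,1,2).astype(float),K,np.array([c['k1'],0,0,0,0.])).reshape(420,560,2)
    E=np.array(c['extrinsics']); P=np.concatenate([q,np.ones((420,560,1))],-1)*D[...,None]
    return P@E[:3,:3].T+E[:3,3]
E
python3 - <<'E'
from h import *
ims=[]
for c in("scene","top"):
    im,D=arm.get_image(c); cv2.imwrite(f'pics/{c}0.png',im); P=cloud(c,D)
    print(c,{k:np.round(v,3).tolist() if k=='extrinsics' else v for k,v in arm.camera_info(c).items()})
    for q in("driver_grip","driver","block_hole","screw_head","mould","sand_rammer","crucible","cast_dish","weight_bar"):
        for r in arm.spot_in(c,q)[:3]:
            x,y=r['position']; print(q,round(r['score'],2),np.round([x,y]),np.round(P[int(y),int(x)]))
print(arm.read_state())
E
```

```text
pics
scene {'fx': 538.6374937759854, 'fy': 538.6374937759854, 'cx': 270.9002877900657, 'cy': 208.0010856514814, 'k1': -0.14460291425795724, 'extrinsics': [[-0.524, 0.698, -0.487, 1250.932], [0.851, 0.435, -0.293, 402.01], [0.007, -0.568, -0.823, 1266.359], [0.0, 0.0, 0.0, 1.0]]}
driver_grip 0.72 [215. 161.] [ 499. -237.   92.]
driver_grip 0.59 [180. 177.] [ 617. -271.  120.]
driver_grip 0.57 [220. 151.] [ 495. -219.  143.]
driver 0.76 [202. 182.] [ 599. -206.  122.]
driver 0.7 [178. 176.] [ 621. -272.  133.]
driver 0.57 [219. 149.] [ 497. -223.  150.]
block_hole 0.93 [215. 160.] [ 502. -238.   94.]
block_hole 0.34 [346. 264.] [614. 234. 115.]
screw_head 0.73 [345. 264.] [605. 229. 102.]
mould 0.56 [347. 264.] [614. 234. 115.]
sand_rammer 0.56 [205. 133.] [ 457. -297.  136.]
crucible 0.67 [226. 225.] [ 620. -126.    9.]
cast_dish 0.64 [282. 190.] [432. -54.   9.]
cast_dish 0.58 [216. 147.] [ 497. -229.  156.]
weight_bar 0.76 [372. 257.] [561. 279. 117.]
top {'fx': 398.7841762319514, 'fy': 398.7841762319514, 'cx': 284.1581918144108, 'cy': 205.57260942546588, 'k1': -0.0630093364377409, 
[... 707 characters left out ...]
ints': array([-1.05540828e+00,  3.84683831e-01,  7.92130282e-03, -1.18191440e-05,
       -1.19399917e+00, -2.58604508e-01]), 'joint_vel': array([-0.00156654, -0.00029657,  0.00165647,  0.00072429,  0.00103758,
        0.00185303]), 'joint_efforts': array([ 1.02851169e-03, -3.92096400e+01,  1.88619858e+01,  4.19060245e+00,
       -3.97305375e-04, -9.29235355e-07]), 'position': array([ 158.76042932, -604.48575705,  231.32844481]), 'ee_rot': array([-1.28037158e-01,  9.91769371e-01, -1.39607486e-05,  1.16235437e-05]), 'contact_force': array([0.63549296, 0.43988258, 0.48137223]), 'wrist_torque': array([-0.01150892,  0.01659881, -0.05689377]), 'grasp_force': 0.0, 'gripper_width': 85.2981274715281}
```

View pics/scene0.png

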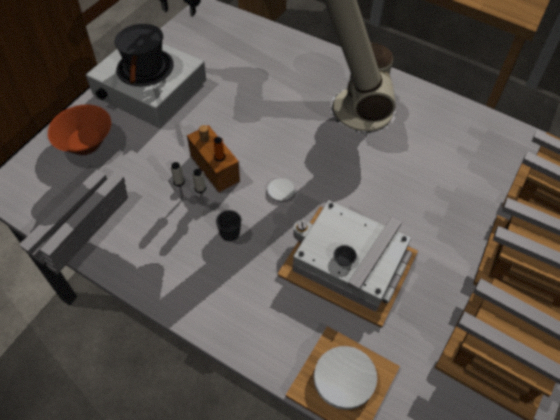

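View pics/top0.png

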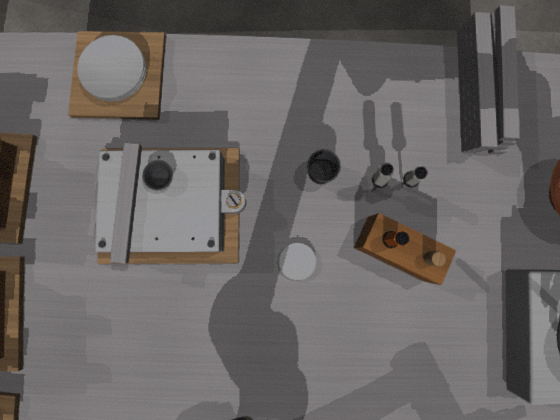

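Candidates for the driver are the orange handle in the block, at scene (219,149) and top (396,239), and two white look-alikes on the bench at top (383,175) and (416,178). The wooden rammer is at top (436,259). I choose the orange one. The screw is at top (233,201). Next I check both in one close crop and measure.

```bash
python3 - <<'E'
from h import *
im,D=arm.get_image("top"); P=cloud("top",D)
a=cv2.resize(im[200:290,350:470],(640,480),interpolation=cv2.INTER_CUBIC)
b=cv2.resize(im[180:222,212:254],(480,480)  ,interpolation=cv2.INTER_CUBIC)[:, :]
b=cv2.resize(b,(480,480)); a=cv2.resize(a,(320*2,480))
cv2.imwrite('pics/crop1.png',cv2.resize(np.hstack([a,b]),(800,343)))
X,Y,Z=P[...,0],P[...,1],P[...,2]
m=(Z>90)&(Z<100)&(X>350)&(X<600)&(Y<-130)&(Y>-420)
r=cv2.minAreaRect(P[m][:,:2].astype(np.float32)); print('block',r,np.round(cv2.boxPoints(r)),Z[m].mean())
m=(Z>150)&(Z<180)&(X>350)&(X<560)&(Y<-130)&(Y>-420); print('cap',m.sum(),np.median(P[m],0),P[m].min(0),P[m].max(0))
m=(Z>120)&(Z<145)&(X>350)&(X<500)&(Y<-260)&(Y>-420); print('rammer',m.sum(),np.median(P[m],0))
m=(Z>80)&(Z<90)&(X>480)&(X<600)&(Y<110)&(Y>40); 
print('screw',m.sum(),P[m].mean(0),P[m].min(0),P[m].max(0))
# screw by colour-independent circle: pixel list
m2=(Z>91)&(Z<99)&(X>350)&(X<750)&(Y>50)&(Y<400); r=cv2.minAreaRect(P[m2][:,:2].astype(np.float32));print('mould',r,Z[m2].mean())
print(atz("top",[233.5,201],85))
# scene
im,D=arm.get_image("scene"); P=cloud("scene",D);X,Y,Z=P[...,0],P[...,1],P[...,2]
m=(Z>90)&(Z<100)&(X>350)&(X<600)&(Y<-130)&(Y>-420)
r=cv2.minAreaRect(P[m][:,:2].astype(np.float32)); print('block',r,Z[m].mean())
m=(Z>155)&(Z<180)&(X>350)&(X<560)&(Y<-130)&(Y>-420); print('cap',m.sum(),np.median(P[m],0),P[m].max(0))
m=(Z>80)&(Z<90)&(X>480)&(X<600)&(Y<110)&(Y>40); print('screw',m.sum(),P[m].mean(0),P[m].min(0),P[m].max(0))
m2=(Z>91)&(Z<99)&(X>350)&(X<750)&(Y>50)&(Y<400); r=cv2.minAreaRect(P[m2][:,:2].astype(np.float32));print('mould',r,Z[m2].mean())
E
```

```text
block ((467.73016357421875, -269.46331787109375), (172.34835815429688, 76.18702697753906), 65.6612319946289) [[ 398. -332.]
 [ 467. -364.]
 [ 538. -207.]
 [ 469. -175.]] 95.34073103693025
cap 225 [ 484.8919388  -227.38333064  169.85725895] [ 472.69872795 -244.38118909  150.01833402] [ 497.87233894 -215.4021385   174.46908286]
rammer 215 [ 450.71589603 -303.8338941   139.4553843 ]
screw 170 [553.1867408   84.48748368  84.88605737] [494.06017646  65.86897531  80.01422432] [598.02386253 105.60053417  88.66457642]
mould ((542.7267456054688, 224.11663818359375), (224.2845001220703, 241.8286895751953), 2.1340389251708984) 95.57190243878276
[551.61367543  76.96521142  85.        ]
block ((467.63592529296875, -268.71820068359375), (176.06982421875, 78.60618591308594), 66.15208435058594) 94.74914769436256
cap 82 [ 490.07856654 -225.66148479  168.08858027] [ 500.64579326 -215.01947881  175.60294149]
screw 68 [553.82957039  77.64274411  84.84352315] [521.05897966  62.77376224  80.11657825] [566.50415923 101.4046762   89.70023895]
mould ((551.8368530273438, 208.4033203125), (212.31494140625, 268.9439392089844), 2.0619568824768066) 95.35930900108309
```

View pics/crop1.png

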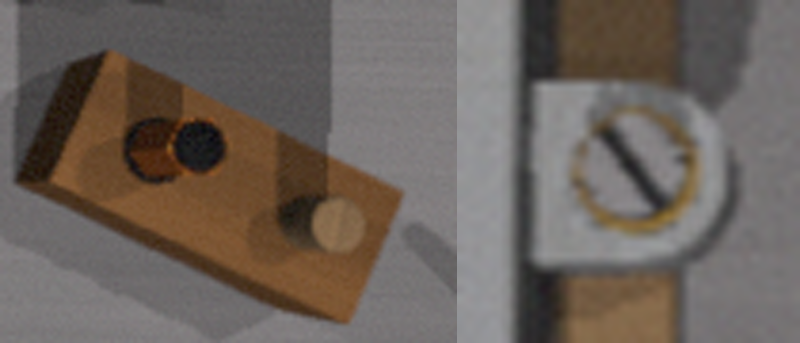

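The crop confirms the orange-handled driver with its black cap at the left end of the block (top about (402,238)) and the rammer at the right. The screw slot runs diagonally across the head, centred near top (233.4,200.6). Now I refine the cap centre, slot direction and mould yaw.

```bash
python3 - <<'E'
from h import *
im,D=arm.get_image("top"); g=im.max(2).astype(float); P=cloud("top",D)
hsv=cv2.cvtColor(im,cv2.COLOR_BGR2HSV)
s=np.zeros(g.shape,bool); s[228:250,394:412]=1
m=s&(g<40); n,l,st,ce=cv2.connectedComponentsWithStats(m.astype(np.uint8)); print(st,ce)
for r in range(228,252): print(r,' '.join('%3d/%3d'%(im[r,c,2],im[r,c,0]) for c in range(380,412,1)) if r%4==0 else '')
v,u=np.mgrid[:420,:560]
rr=np.hypot(u-233.4,v-200.6)<5.5
w=np.clip(110-g,0,None)*rr; print(np.round(g[193:209,225:242]).astype(int))
cx,cy=(w*u).sum()/w.sum(),(w*v).sum()/w.sum()
A=np.array([atz("top",[a,b],85)[:2] for a,b in zip(u[rr],v[rr])]);W=w[rr]
c=(A*W[:,None]).sum(0)/W.sum(); C=((A-c)*W[:,None]).T@(A-c); e,V=np.linalg.eigh(C); print('slot',cx,cy,c,e,np.degrees(np.arctan2(V[1,1],V[0,1])))
yel=(hsv[...,0]>12)&(hsv[...,0]<32)&(hsv[...,1]>90)&(np.hypot(u-233.4,v-200.6)<11); print('washer centre', u[yel].mean(),v[yel].mean(),cv2.fitEllipse(np.stack([u[yel],v[yel]],1).astype(np.float32)))
print('block edges yaw -24.1; cap', atz("top",[402.5,238],171))
X,Y,Z=P[...,0],P[...,1],P[...,2]
m2=(Z>90)&(Z<99)&(X>350)&(X<750)&(Y>112)&(Y<250); r=cv2.minAreaRect(P[m2][:,:2].astype(np.float32));print('mould',r)
E
```

```text
[[     0      0    560    420 235081]
 [   396    232     12     12    119]] [[279.43815536 209.48568791]
 [401.67226891 237.77310924]]
228 106/ 44 108/ 47 103/ 40  86/ 36  75/ 32  73/ 34  72/ 31  75/ 32  73/ 28  78/ 34  81/ 36  79/ 31  79/ 33  83/ 35  73/ 24  79/ 33  73/ 35  78/ 32 111/ 48 111/ 45 113/ 46 113/ 45 115/ 51 111/ 43 116/ 53 108/ 40 111/ 47 111/ 48 112/ 46 115/ 55 105/ 61  93/ 76
229 
230 
231 
232 116/ 49 113/ 47 111/ 46  89/ 32  75/ 25  54/ 22  30/ 16  29/ 25  29/ 11  37/ 14  34/  9  34/ 16  40/ 18  41/  9  47/ 10  55/ 14  71/ 13 105/ 27  67/ 21  50/ 25  50/ 21  28/ 20  32/ 28  27/ 10  55/ 29  68/ 23 104/ 36 113/ 49 116/ 50 114/ 49 111/ 45 111/ 44
233 
234 
235 
236 100/ 40  94/ 34  72/ 35  36/ 22  15/ 11  34/ 13  46/ 10  52/ 15  51/ 22  51/ 11  46/ 11  51/ 11  50/ 12  54/ 25  64/ 21  93/ 27  39/ 14  22/ 30  29/ 25  25/ 34  19/ 22  25/ 25  30/ 33  14/ 22  26/ 29  10/  7  18/ 23  27/ 28  68/ 28 120/ 35 115/ 41 115/ 49
237 
238 
239 
240 105/ 46 100/ 46  70/ 36  37/ 25  70/ 26  83/ 20  82/ 24  82/ 14  82/ 23  82/ 21  80/ 22  76/ 11  73/ 10  84/ 28 111/ 24  85/ 23  31/ 17
[... 1567 characters left out ...]
 133 135 134 113  64  72 113 140 144 139]
 [141 150 141 129 126 119 115 113 108 103  89 103 140 145 144 140 139]
 [139 145 143 125 114 127 132 133 130 129 138 138 125 119 140 143 142]
 [139 142 144 144 139 136 139 138 133 122 121 119 137 136 144 143 126]]
slot 233.44776119402985 200.5928689883914 [552.41940764  77.10460497] [ 2018.04843178 46535.86411533] -142.47973178979473
washer centre 235.83870967741936 203.0 ((233.367431640625, 200.24806213378906), (13.770959854125977, 14.182428359985352), 43.444278717041016)
block edges yaw -24.1; cap [ 485.05026835 -230.49016512  171.        ]
mould ((549.5216064453125, 180.95263671875), (202.03367614746094, 137.85105895996094), 0.0015357271768152714)
```

```bash
python3 - <<'E'
from h import *
im,D=arm.get_image("scene"); P=cloud("scene",D)
X,Y,Z=P[...,0],P[...,1],P[...,2]
for y0 in range(-850,-150,50):
    print(y0,[ (int(np.percentile(Z[k],98)) if k.sum()>3 else None) for x0 in range(100,700,50) for k in [(X>=x0)&(X<x0+50)&(Y>=y0)&(Y<y0+50)&(D>0)]])
st=arm.read_state(); Rt=R.from_quat(st['ee_rot']).as_matrix(); print(Rt)
print('delta tool/250',Rt.T@(np.array([485,-230.5,231.3])-st['position'])/250, Rt.T@(np.array([400,-250,300])-st['position'])/250)
E
```

```text
-850 [None, None, None, 101, 100, 102, 99, 7, 3, None, 4, 5]
-800 [None, None, None, 104, 105, 107, 105, 32, 76, 77, 78, 75]
-750 [None, None, 217, 217, 218, 216, 103, 72, 77, 58, 55, 76]
-700 [None, 287, 216, 210, 210, 214, 104, 9, 76, 26, 23, 75]
-650 [None, 291, 216, 212, 210, 217, 104, 5, 77, 66, 61, 76]
-600 [294, 308, 109, 215, 213, 224, 246, 8, 7, 75, 74, 6]
-550 [301, 308, 103, 104, 104, 104, 104, 263, 7, 7, 6, 37]
-500 [6, 4, 6, 8, 6, 5, 7, 5, 5, 6, 5, 92]
-450 [6, 6, 6, 5, 6, 7, 6, 5, 4, 5, 5, 91]
-400 [8, 7, 7, 7, 7, None, 94, 95, 5, 5, 5, 5]
-350 [6, 7, 7, 7, 5, 93, 141, 140, 4, 5, 5, 5]
-300 [6, 7, 6, 7, 5, 5, 139, 139, 97, 24, 5, 6]
-250 [5, 6, 4, 5, 6, 5, 98, 174, 100, 26, 23, 6]
-200 [6, 7, 5, 5, 4, 4, 4, 97, 93, 33, 29, 35]
[[-9.67214433e-01 -2.53961101e-01  1.92762678e-05]
 [-2.53961101e-01  9.67214433e-01  2.57483307e-05]
 [-2.51833588e-05  2.00087349e-05 -9.99999999e-01]]
delta tool/250 [-1.64209871e+00  1.11542714e+00  7.66523898e-05] [-1.29344376  1.12633669 -0.27473191]
```

>>> arm_command(rows=[[[0,0.2,-0.06],[0,0,-0.03]],[[0,0.4,-0.1],[0,0,-0.06]],[[0,0.6,-0.1],[0,0,-0.09]],[[0,0.8,-0.1],[0,0,-0.113]],[[0,0.8,-0.1],[0,0,-0.113]]], grip=1)

```text
clock: 1.7
position: [105.5, -405.8, 256.3]
ee_rot: [-0.302, 0.953, 0.001, 0.0]
contact_force: [-0.5, -0.1, 0.6]
gripper_width: 85.3
grasp_force: 0.0
```

>>> arm_command(rows=[[[-0.2,-0.03,0],[0,0,0]],[[-0.4,-0.06,0],[0,0,0]],[[-0.6,-0.1,0],[0,0,0]],[[-0.8,-0.13,0],[0,0,0]],[[-0.82,-0.137,0],[0,0,0]]])

```text
clock: 2.2
position: [299.5, -320.0, 256.7]
ee_rot: [-0.304, 0.953, -0.001, 0.001]
contact_force: [-1.0, 0.1, -0.9]
gripper_width: 85.3
grasp_force: 0.0
```

>>> arm_command(rows=[[[-0.2,-0.03,0],[0,0,0]],[[-0.4,-0.06,0],[0,0,0]],[[-0.6,-0.1,0],[0,0,0]],[[-0.8,-0.13,0],[0,0,0]],[[-0.82,-0.137,0],[0,0,0]]])

```text
clock: 2.7
position: [487.0, -230.1, 255.6]
ee_rot: [-0.303, 0.953, -0.0, 0.0]
contact_force: [-0.1, 0.0, 0.4]
gripper_width: 84.8
grasp_force: 0.0
```

>>> arm_command(rows=[[[0,0,0],[0,0,0]],[[0,0,0],[0,0,0]]])

```text
clock: 2.9
position: [482.1, -232.1, 256.0]
ee_rot: [-0.301, 0.954, 0.0, -0.0]
contact_force: [-0.5, -0.6, 0.5]
gripper_width: 85.5
grasp_force: 0.0
```

```bash
cat >> h.py <<'E'
def st(tgt=None):
    s=arm.read_state(); M=R.from_quat(s['ee_rot']).as_matrix()
    print('t',round(s['clock'],2),'pos',np.round(s['position'],1),'xang',round(np.degrees(np.arctan2(M[1,0],M[0,0])),2),'tilt',np.round(M[:2,2],4),'j',np.round(s['joints'],3),'F',np.round(s['contact_force'],1),'T',np.round(s['wrist_torque'],3),'w',round(s['gripper_width'],1),'gf',round(s['grasp_force'],1))
    if tgt is not None: print('shift',np.round(M.T@(np.array(tgt)-s['position'])/250,4))
    return s,M
E
python3 -c "
from h import *
st([485,-230.5,119])"
```

```text
t 2.9 pos [ 482.1 -232.1  256. ] xang -144.99 tilt [-0.0011  0.0002] j [-0.145  0.214 -0.172 -0.    -1.186 -0.814] F [-0.5 -0.6  0.5] T [-0.017  0.015  0.024] w 85.5 gf 0.0
shift [-0.0135 -0.0018  0.5482]
```

>>> arm_command(rows=[[[-0.0135,-0.002,0.13],[0,0,0]],[[-0.0135,-0.002,0.27],[0,0,0]],[[-0.0135,-0.002,0.4],[0,0,0]],[[-0.0135,-0.002,0.5],[0,0,0]],[[-0.0135,-0.002,0.548],[0,0,0]]])

```text
clock: 3.4
position: [483.3, -230.8, 117.6]
ee_rot: [-0.3, 0.954, 0.001, -0.002]
contact_force: [0.6, 0.2, 0.5]
gripper_width: 84.9
grasp_force: 0.0
```

>>> arm_command(rows=[[[0,0,0],[0,0,0]],[[0,0,0],[0,0,0]],[[0,0,0],[0,0,0]],[[0,0,0],[0,0,0]],[[0,0,0],[0,0,0]]], grip=0)

```text
clock: 3.9
position: [486.8, -230.3, 120.8]
ee_rot: [-0.301, 0.954, -0.001, 0.001]
contact_force: [-0.5, 0.9, 5.4]
gripper_width: 25.1
grasp_force: 59.4
```

>>> arm_command(rows=[[[0,0,0],[0,0,0]],[[0,0,0],[0,0,0]],[[0,0,0],[0,0,0]],[[0,0,0],[0,0,0]],[[0,0,0],[0,0,0]]])

```text
clock: 4.4
position: [486.8, -230.3, 120.8]
ee_rot: [-0.301, 0.953, -0.001, 0.001]
contact_force: [-0.8, 1.5, 6.0]
gripper_width: 25.1
grasp_force: 59.5
```

```bash
python3 -c "
from h import *
st([485,-230.5,119])"
```

```text
t 4.4 pos [ 486.8 -230.3  120.8] xang -144.9 tilt [ 0.0022 -0.0009] j [-0.14   0.347 -0.358  0.001 -0.863 -0.819] F [-0.8  1.5  6. ] T [0.253 0.386 0.054] w 25.1 gf 59.5
shift [0.0063 0.0034 0.0071]
```

>>> arm_command(rows=[[[0,0,-0.1],[0,0,0]],[[0,0,-0.2],[0,0,0]],[[0,0,-0.35],[0,0,0]],[[0,0,-0.5],[0,0,0]],[[0,0,-0.6],[0,0,0]]])

```text
clock: 4.9
position: [486.4, -230.2, 271.8]
ee_rot: [-0.301, 0.954, -0.001, 0.001]
contact_force: [-0.7, 0.3, -2.1]
gripper_width: 25.2
grasp_force: 59.5
```

>>> arm_command(rows=[[[0,0,0],[0,0,0]],[[0,0,0],[0,0,0]],[[0,0,0],[0,0,0]]])

```text
clock: 5.2
position: [485.0, -229.6, 267.3]
ee_rot: [-0.301, 0.954, 0.001, -0.001]
contact_force: [0.2, 0.7, -1.7]
gripper_width: 25.7
grasp_force: 59.5
```

```bash
python3 -c "
from h import *
s,M=st()
tip=s['position']+M[:,2]*-19+M[:,2]*118
out=[]
for c in ('scene','top'):
    im,D=arm.get_image(c); k=arm.camera_info(c); E=np.array(k['extrinsics'])
    q=E[:3,:3].T@(tip-E[:3,3]); r=q[:2]/q[2]; r=r*(1+k['k1']*(r@r)); u=k['fx']*r[0]+k['cx'];v=k['fy']*r[1]+k['cy']; print(c,u,v)
    u,v=int(u),int(v); out.append(cv2.resize(im[v-35:v+20,u-27:u+28],(400,400),interpolation=cv2.INTER_CUBIC))
cv2.imwrite('pics/lift.png',np.hstack(out))
"
```

```text
t 5.2 pos [ 485.  -229.6  267.3] xang -144.96 tilt [-0.0036  0.0015] j [-1.400e-01  2.110e-01 -1.470e-01 -1.000e-03 -1.217e+00 -8.190e-01] F [ 0.2  0.7 -1.7] T [0.031 0.026 0.029] w 25.7 gf 59.5
scene 218.14839470708483 139.87342796136613
top 401.4637521959788 238.28304331198066
```

View pics/lift.png

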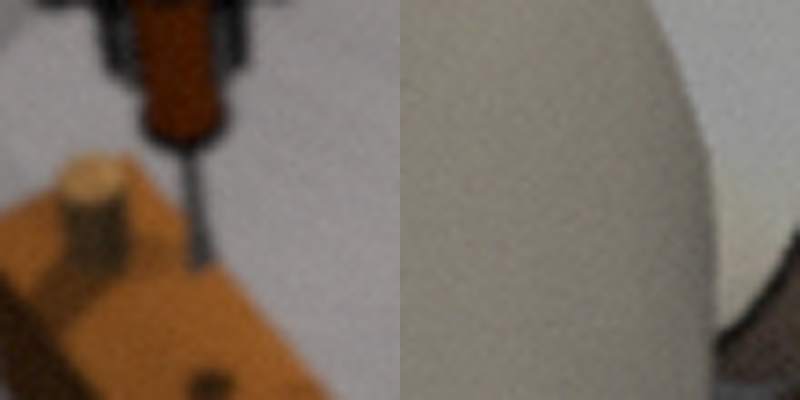

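The crop shows the driver held upright and flush, with the tip near where I predicted it. The blade's direction isn't clear yet, so I move closer to the scene camera and look at several yaws.

>>> arm_command(rows=[[[-0.17,0.08,-0.1],[0,0,0]],[[-0.34,0.17,-0.2],[0,0,0]],[[-0.51,0.26,-0.3],[0,0,0]],[[-0.7,0.35,-0.33],[0,0,0]],[[-0.86,0.424,-0.33],[0,0,0]]])

```text
clock: 5.8
position: [598.1, -25.2, 352.6]
ee_rot: [-0.301, 0.954, -0.0, 0.001]
contact_force: [0.2, -1.2, -1.2]
gripper_width: 25.3
grasp_force: 59.4
```

>>> arm_command(rows=[[[0,0,0],[0,0,0]],[[0,0,0],[0,0,0]],[[0,0,0],[0,0,0]],[[0,0,0],[0,0,0]]])

```text
clock: 6.2
position: [596.6, -27.9, 351.2]
ee_rot: [-0.3, 0.954, -0.0, -0.0]
contact_force: [-1.0, 0.9, -1.8]
gripper_width: 25.2
grasp_force: 59.5
```

```bash
cat >> h.py <<'E'
def proj(c,p):
    k=arm.camera_info(c); E=np.array(k['extrinsics']); q=E[:3,:3].T@(np.array(p)-E[:3,3]); r=q[:2]/q[2]; r=r*(1+k['k1']*(r@r)); return np.array([k['fx']*r[0]+k['cx'],k['fy']*r[1]+k['cy']])
def look(n):
    s,M=st(); tip=s['position']+M[:,2]*99
    im,D=arm.get_image('scene'); u,v=proj('scene',tip); print('tip',u,v, 'flange',proj('scene',tip-M[:,2]*80))
    cv2.imwrite(f'{n}_full.png',im); u,v=int(u),int(v); np.save(n,cv2.resize(im[v-40:v+15,u-20:u+21],(410,550),interpolation=cv2.INTER_CUBIC))
E
python3 -c "
from h import *
look('l0')"
```

```text
t 6.2 pos [596.6 -27.9 351.2] xang -145.03 tilt [-0.0006 -0.0003] j [ 0.224  0.282  0.153  0.    -1.443 -1.185] F [-1.   0.9 -1.8] T [-0.004  0.003  0.011] w 25.2 gf 59.5
tip 258.20144303625864 179.60499695374583 flange [257.77436915 157.94638658]
```

>>> arm_command(rows=[[[0,0,0],[0,0,-0.04]],[[0,0,0],[0,0,-0.08]],[[0,0,0],[0,0,-0.12]],[[0,0,0],[0,0,-0.167]],[[0,0,0],[0,0,-0.167]]])

```text
clock: 6.75
position: [596.7, -27.7, 351.7]
ee_rot: [-0.537, 0.843, -0.0, 0.0]
contact_force: [-0.3, -0.2, -1.7]
gripper_width: 25.4
grasp_force: 59.5
```

```bash
python3 -c "
from h import *
look('l1')"
```

```text
t 6.75 pos [596.7 -27.7 351.7] xang -114.98 tilt [0.0004 0.0001] j [ 0.224  0.282  0.154 -0.    -1.443 -0.66 ] F [-0.3 -0.2 -1.7] T [ 0.022 -0.006 -0.047] w 25.4 gf 59.5
tip 258.22466749160066 179.5775747628681 flange [257.80614546 157.87701348]
```

>>> arm_command(rows=[[[0,0,0],[0,0,-0.04]],[[0,0,0],[0,0,-0.08]],[[0,0,0],[0,0,-0.12]],[[0,0,0],[0,0,-0.167]],[[0,0,0],[0,0,-0.167]]])

```text
clock: 7.3
position: [597.0, -27.2, 351.6]
ee_rot: [0.737, -0.676, 0.0, -0.0]
contact_force: [-0.3, 0.3, -0.7]
gripper_width: 25.3
grasp_force: 59.5
```

```bash
python3 -c "
from h import *
look('l2')
cv2.imwrite('pics/yaws.png',cv2.resize(np.hstack([np.load(f'l{i}.npy') for i in range(3)]),(800,358)))"
```

```text
t 7.3 pos [597.  -27.2 351.6] xang -85.02 tilt [0.0002 0.    ] j [ 0.225  0.282  0.154  0.    -1.443 -0.138] F [-0.3  0.3 -0.7] T [-0.019 -0.013 -0.035] w 25.3 gf 59.5
tip 258.3542842757054 179.76442044409075 flange [257.94182909 158.07641335]
```

View pics/yaws.png

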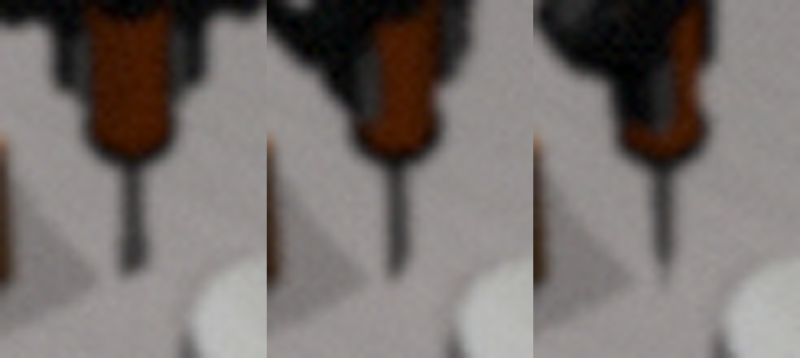

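At xang -145 the blade looks wide, at -115 medium, and at -85 (third panel, tip (664,272)) edge-on. So blade direction = tool x − 60°. Next I measure the in-hand offset from the shank centroid at each yaw.

```bash
python3 - <<'E'
from h import *
pos=[[596.6,-27.9,351.2],[596.7,-27.7,351.7],[597,-27.2,351.6]]
for i in range(3):
    g=cv2.imread(f'l{i}_full.png').max(2).astype(float); o=[]
    for t in (45,60,75,90,100):   # mm below TCP (flange bottom ~26)
        u,v=proj('scene',np.array(pos[i])-[0,0,t]); r=int(round(v)); row=g[r,int(u)-8:int(u)+10]; bg=np.median(np.r_[row[:4],row[-4:]])
        w=np.clip(bg-row-12,0,None); o.append((round((w*np.arange(int(u)-8,int(u)+10)).sum()/w.sum()-proj('scene',np.array(pos[i])-[0,0,t+(r-v)/.27])[0],2)))
    u=int(round(proj('scene',np.array(pos[i])-[0,0,90])[0])); print(i,o,'col',g[172:190,u-1:u+2].mean(1).astype(int), proj('scene',np.array(pos[i])-[0,0,106]))
print('px/mm',proj('scene',np.array(pos[0])+[-.524*10,8.51,-90])-proj('scene',np.array(pos[0])+[0,0,-90]))
st([552.4,77.1,211])
E
```

```text
0 [np.float64(-0.13), np.float64(-0.11), np.float64(-0.11), np.float64(-0.03), np.float64(-1.18)] col [ 74  75  74  70  66  66  66  73  97 127 146 153 153 154 155 154 152 153] [258.23694626 181.4328251 ]
1 [np.float64(-0.56), np.float64(-0.46), np.float64(-0.42), np.float64(-0.41), np.float64(-1.79)] col [ 78  77  77  77  77  79  84  93 108 127 143 151 155 153 155 155 154 153] [258.28275    181.36870494]
2 [np.float64(-0.69), np.float64(-0.75), np.float64(-0.71), np.float64(-0.67), np.float64(-3.83)] col [ 83  84  85  85  85  91 100 114 128 133 138 144 150 153 152 153 153 152] [258.39283544 181.56701321]
px/mm [4.23062511 0.01759143]
t 7.35 pos [597.  -27.2 351.5] xang -85.14 tilt [ 0.0001 -0.    ] j [ 0.225  0.283  0.154  0.    -1.443 -0.14 ] F [ 0.2  0.5 -1.4] T [0.001 0.013 0.011] w 25.4 gf 59.5
shift [-0.4307  0.1424  0.5619]
```

>>> arm_command(rows=[[[-0.15,0.05,0],[0,0,0]],[[-0.3,0.1,0.1],[0,0,-0.0147]],[[-0.4377,0.1427,0.25],[0,0,-0.0147]],[[-0.4377,0.1427,0.4],[0,0,-0.0147]],[[-0.4377,0.1427,0.542],[0,0,-0.0147]]])

```text
clock: 7.85
position: [551.0, 80.0, 214.9]
ee_rot: [0.753, -0.658, 0.0, -0.0]
contact_force: [-0.1, -0.1, -1.2]
gripper_width: 25.3
grasp_force: 59.6
```

>>> arm_command(rows=[[[0,0,0],[0,0,0]],[[0,0,0],[0,0,0]],[[0,0,0],[0,0,0]],[[0,0,0],[0,0,0]]])

```text
clock: 8.25
position: [553.1, 79.1, 218.3]
ee_rot: [0.753, -0.658, 0.001, -0.002]
contact_force: [-0.1, -0.6, -1.3]
gripper_width: 25.3
grasp_force: 59.5
```

```bash
python3 -c "
from h import *
s,M=st([552.2,78.8,216])
tip=s['position']+M[:,2]*106+M[:,0]*1.7
out=[]
im,D=arm.get_image('scene'); u,v=proj('scene',tip);print('tip',tip,u,v,'screw',proj('scene',[552.4,77.1,85]))
u,v=int(u),int(v); cv2.imwrite('pics/scr.png',cv2.resize(im[v-25:v+25,u-30:u+30],(720,600),interpolation=cv2.INTER_CUBIC)); print(u-30,v-25)
"
```

```text
t 8.25 pos [553.1  79.1 218.3] xang -82.25 tilt [0.0043 0.0014] j [ 4.320e-01  2.800e-01 -1.810e-01  1.000e-03 -1.105e+00 -2.970e-01] F [-0.1 -0.6 -1.3] T [-0.042  0.005  0.021] w 25.3 gf 59.5
shift [0.0007 0.0037 0.0092]
tip [553.76151911  77.56505976 112.30972035] 302.4400342216144 218.92778836413575 screw [301.9637514  224.24370956]
272 193
```

View pics/scr.png

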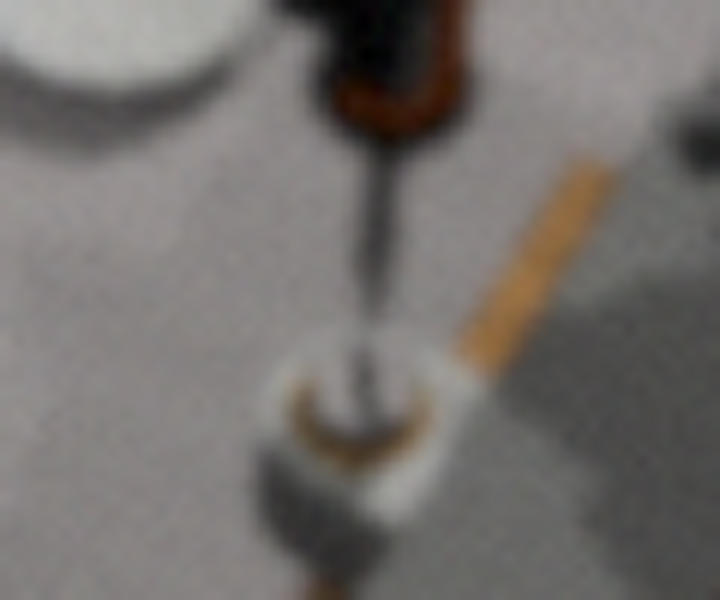

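The tip is at (302.7,219.2) and the slot centre at about (301.7,224.2), both matching prediction within a pixel. I settle, then lower.

>>> arm_command(rows=[[[0,0,0.02],[0,0,0]],[[0,0,0.04],[0,0,0]],[[0,0,0.06],[0,0,0]],[[0,0,0.08],[0,0,0]],[[0,0,0.08],[0,0,0]]])

```text
clock: 8.8
position: [551.1, 78.8, 194.7]
ee_rot: [0.754, -0.657, -0.001, 0.001]
contact_force: [0.6, 0.4, -1.6]
gripper_width: 25.1
grasp_force: 59.5
```

>>> arm_command(rows=[[[0,0,0],[0,0,0]],[[0,0,0],[0,0,0]],[[0,0,0],[0,0,0]],[[0,0,0],[0,0,0]],[[0,0,0],[0,0,0]]])

```text
clock: 9.3
position: [551.8, 79.0, 196.1]
ee_rot: [0.754, -0.657, 0.0, -0.0]
contact_force: [0.5, -0.0, -0.9]
gripper_width: 25.3
grasp_force: 59.5
```

```bash
python3 -c "
from h import *
s,M=st([552.2,78.8,191])"
```

```text
t 9.3 pos [551.8  79.  196.1] xang -82.18 tilt [0.0003 0.0001] j [ 0.433  0.299 -0.213  0.    -1.058 -0.296] F [ 0.5 -0.  -0.9] T [-0.001 -0.001 -0.018] w 25.3 gf 59.5
shift [ 0.0011 -0.0015  0.0203]
```

>>> arm_command(rows=[[[0.001,-0.0015,0.003],[0,0,0]],[[0.001,-0.0015,0.006],[0,0,0]],[[0.001,-0.0015,0.009],[0,0,0]],[[0.001,-0.0015,0.012],[0,0,0]],[[0.001,-0.0015,0.012],[0,0,0]]])

```text
clock: 9.8
position: [552.0, 78.8, 192.7]
ee_rot: [0.754, -0.657, -0.0, 0.0]
contact_force: [-0.1, 0.8, -2.5]
gripper_width: 25.0
grasp_force: 59.5
```

>>> arm_command(rows=[[[0,0,0.001],[0,0,0]],[[0,0,0.002],[0,0,0]],[[0,0,0.003],[0,0,0]],[[0,0,0.004],[0,0,0]],[[0,0,0.004],[0,0,0]]])

```text
clock: 10.3
position: [552.1, 78.8, 191.9]
ee_rot: [0.754, -0.657, -0.0, 0.0]
contact_force: [-0.0, 0.6, -0.5]
gripper_width: 25.6
grasp_force: 59.5
```

>>> arm_command(rows=[[[0,0,0.001],[0,0,0]],[[0,0,0.002],[0,0,0]],[[0,0,0.003],[0,0,0]],[[0,0,0.003],[0,0,0]],[[0,0,0.003],[0,0,0]]])

```text
clock: 10.8
position: [552.1, 78.8, 191.2]
ee_rot: [0.754, -0.657, -0.0, 0.0]
contact_force: [0.4, 0.7, -1.1]
gripper_width: 25.1
grasp_force: 59.5
```

```bash
python3 -c "
from h import *
s,M=st([552.2,78.8,191])"
```

```text
t 10.8 pos [552.1  78.8 191.2] xang -82.18 tilt [-0. -0.] j [ 0.432  0.304 -0.219 -0.    -1.048 -0.296] F [ 0.4  0.7 -1.1] T [ 0.032 -0.042 -0.013] w 25.1 gf 59.5
shift [ 0.     -0.0002  0.0007]
```

>>> arm_command(rows=[[[0,0,0.001],[0,0,0]],[[0,0,0.002],[0,0,0]],[[0,0,0.003],[0,0,0]],[[0,0,0.003],[0,0,0]]])

```text
clock: 11.2
position: [552.1, 78.8, 190.4]
ee_rot: [0.754, -0.657, -0.0, 0.0]
contact_force: [0.1, -0.4, -0.7]
gripper_width: 25.4
grasp_force: 59.5
```

>>> arm_command(rows=[[[0,0,0.001],[0,0,0]],[[0,0,0.002],[0,0,0]],[[0,0,0.002],[0,0,0]],[[0,0,0.002],[0,0,0]]])

```text
clock: 11.6
position: [552.1, 78.8, 189.9]
ee_rot: [0.754, -0.657, -0.0, 0.0]
contact_force: [0.7, 0.1, -2.4]
gripper_width: 25.5
grasp_force: 59.5
```

>>> arm_command(rows=[[[0,0,0.001],[0,0,0]],[[0,0,0.002],[0,0,0]],[[0,0,0.003],[0,0,0]],[[0,0,0.003],[0,0,0]]])

```text
clock: 12.0
position: [552.1, 78.8, 189.1]
ee_rot: [0.754, -0.657, -0.0, 0.0]
contact_force: [-0.2, 0.4, -1.8]
gripper_width: 25.6
grasp_force: 59.5
```

>>> arm_command(rows=[[[0,0,0.001],[0,0,0]],[[0,0,0.002],[0,0,0]],[[0,0,0.002],[0,0,0]],[[0,0,0.002],[0,0,0]]])

```text
clock: 12.4
position: [552.1, 78.8, 188.7]
ee_rot: [0.754, -0.657, -0.0, -0.0]
contact_force: [0.5, -0.4, -2.3]
gripper_width: 25.3
grasp_force: 59.5
```

>>> arm_command(rows=[[[0,0,0.001],[0,0,0]],[[0,0,0.002],[0,0,0]],[[0,0,0.003],[0,0,0]],[[0,0,0.003],[0,0,0]]])

```text
clock: 12.8
position: [552.1, 78.8, 187.9]
ee_rot: [0.754, -0.657, -0.0, 0.0]
contact_force: [-1.0, -0.7, -2.1]
gripper_width: 25.2
grasp_force: 59.5
```

>>> arm_command(rows=[[[0,0,0.001],[0,0,0]],[[0,0,0.002],[0,0,0]],[[0,0,0.003],[0,0,0]],[[0,0,0.003],[0,0,0]]])

```text
clock: 13.2
position: [552.1, 78.8, 187.1]
ee_rot: [0.754, -0.657, -0.0, 0.0]
contact_force: [-0.3, -0.2, -1.4]
gripper_width: 25.4
grasp_force: 59.5
```

>>> arm_command(rows=[[[0,0,0.001],[0,0,0]],[[0,0,0.002],[0,0,0]],[[0,0,0.003],[0,0,0]],[[0,0,0.003],[0,0,0]]])

```text
clock: 13.6
position: [552.1, 78.8, 186.4]
ee_rot: [0.754, -0.657, -0.0, 0.0]
contact_force: [0.2, 0.2, -2.1]
gripper_width: 25.2
grasp_force: 59.5
```

```bash
python3 -c "
from h import *
s,M=st([552.2,78.8,191])"
```

```text
t 13.6 pos [552.1  78.8 186.4] xang -82.18 tilt [-0.0001 -0.    ] j [ 0.432  0.308 -0.226 -0.    -1.037 -0.296] F [ 0.2  0.2 -2.1] T [0.006 0.006 0.009] w 25.2 gf 59.5
shift [-0.     -0.0004 -0.0186]
```

>>> arm_command(rows=[[[0,-0.0003,0],[0,0,0.014]],[[0,-0.0006,0],[0,0,0.028]],[[0,-0.0009,0],[0,0,0.042]],[[0.0001,-0.0012,0],[0,0,0.056]],[[0.0002,-0.0015,0],[0,0,0.07]]])

```text
clock: 14.1
position: [552.6, 78.6, 186.4]
ee_rot: [-0.676, 0.737, -0.0, -0.0]
contact_force: [1.2, -1.1, -1.5]
gripper_width: 25.3
grasp_force: 59.5
```

```bash
python3 -c "
from h import *
s,M=st(); print(s['position']+M[:,0]*1.7)"
```

```text
t 14.1 pos [552.6  78.6 186.4] xang -94.88 tilt [ 0.0001 -0.0005] j [ 4.320e-01  3.090e-01 -2.250e-01  1.000e-03 -1.037e+00 -5.170e-01] F [ 1.2 -1.1 -1.5] T [-0.271 -0.171  0.044] w 25.3 gf 59.5
[552.44501228  76.87700024 186.44800126]
```

>>> arm_command(rows=[[[0,-0.0003,0],[0,0,0.014]],[[0,-0.0006,0],[0,0,0.028]],[[0,-0.0009,0],[0,0,0.042]],[[0.0001,-0.0012,0],[0,0,0.056]],[[0.0002,-0.0015,0],[0,0,0.07]]])

```text
clock: 14.6
position: [552.8, 78.6, 186.4]
ee_rot: [-0.592, 0.806, -0.0, -0.0]
contact_force: [0.4, 0.3, -2.0]
gripper_width: 25.1
grasp_force: 59.6
```

```bash
python3 -c "
from h import *
s,M=st(); print(s['position']+M[:,0]*1.7)"
```

```text
t 14.6 pos [552.8  78.6 186.4] xang -107.47 tilt [-0.0002 -0.0003] j [ 0.432  0.309 -0.224  0.    -1.037 -0.737] F [ 0.4  0.3 -2. ] T [-0.077  0.035  0.045] w 25.1 gf 59.6
[552.29738771  76.9484897  186.44121961]
```

>>> arm_command(rows=[[[0,-0.0003,0],[0,0,0.014]],[[0,-0.0006,0],[0,0,0.028]],[[0,-0.0009,0],[0,0,0.042]],[[0.0001,-0.0012,0],[0,0,0.056]],[[0.0002,-0.0015,0],[0,0,0.07]]])

```text
clock: 15.1
position: [553.0, 78.7, 186.4]
ee_rot: [-0.499, 0.866, 0.0, -0.0]
contact_force: [-1.7, 0.1, -1.4]
gripper_width: 25.3
grasp_force: 59.6
```

```bash
python3 -c "
from h import *
s,M=st(); print(s['position']+M[:,0]*1.7)"
```

```text
t 15.1 pos [553.   78.7 186.4] xang -120.07 tilt [-0.0005  0.0001] j [ 0.431  0.31  -0.224 -0.    -1.038 -0.956] F [-1.7  0.1 -1.4] T [0.216 0.294 0.128] w 25.3 gf 59.6
[552.13252321  77.17905013 186.41713635]
```

>>> arm_command(rows=[[[0,-0.0003,0],[0,0,0.014]],[[0,-0.0006,0],[0,0,0.028]],[[0,-0.0009,0],[0,0,0.042]],[[0.0001,-0.0012,0],[0,0,0.056]],[[0.0002,-0.0015,0],[0,0,0.07]]])

```text
clock: 15.6
position: [553.2, 78.7, 186.4]
ee_rot: [-0.401, 0.916, 0.0, -0.0]
contact_force: [-1.6, 0.6, -0.9]
gripper_width: 25.3
grasp_force: 59.6
```

```bash
python3 -c "
from h import *
s,M=st(); print(s['position']+M[:,0]*1.7)"
```

```text
t 15.6 pos [553.2  78.7 186.4] xang -132.67 tilt [-0.0006  0.0006] j [ 4.310e-01  3.100e-01 -2.230e-01 -1.000e-03 -1.038e+00 -1.175e+00] F [-1.6  0.6 -0.9] T [0.55  0.416 0.024] w 25.3 gf 59.6
[552.05719869  77.42928582 186.40773914]
```

```bash
cat >> h.py <<'E'
def avg(n=5):
    T=[];J=[];F=[];A=[]
    for i in range(n):
        arm.get_image('top'); s=arm.read_state(); M=R.from_quat(s['ee_rot']).as_matrix(); T.append(s['wrist_torque']);F.append(s['contact_force']);J.append(s['joint_efforts'][5]);A.append(np.degrees(np.arctan2(M[1,0],M[0,0])))
    print('t',round(s['clock'],2),'T',np.round(np.mean(T,0),3),'sd',round(np.std(T,0)[2],3),'j6',np.round(np.mean(J),4),round(np.std(J),4),'F',np.round(np.mean(F,0),2),'xang',round(np.mean(A),2),'z',s['position'][2].round(2))
E
python3 -c "
from h import *
avg()"
```

```text
t 15.85 T [0.692 0.545 0.066] sd 0.027 j6 -0.119 0.0584 F [-1.5   1.75 -0.28] xang -132.58 z 186.4
```

>>> arm_command(rows=[[[0,0,0],[0,0,-0.0014]]])

```text
clock: 15.95
position: [553.3, 78.6, 186.4]
ee_rot: [-0.404, 0.915, 0.0, -0.0]
contact_force: [-1.6, 2.1, -0.2]
gripper_width: 25.4
grasp_force: 59.7
```

```bash
python3 -c "
from h import *
avg()"
```

```text
t 16.2 T [1.068 0.826 0.051] sd 0.026 j6 -0.0483 0.0054 F [-2.47  2.87 -0.14] xang -132.31 z 186.39
```

>>> arm_command(rows=[[[0,0,0],[0,0,-0.0014]]])

```text
clock: 16.3
position: [553.4, 78.5, 186.4]
ee_rot: [-0.406, 0.914, 0.0, -0.0]
contact_force: [-2.9, 3.3, 0.6]
gripper_width: 25.3
grasp_force: 59.7
```

```bash
python3 -c "
from h import *
avg()"
```

```text
t 16.55 T [1.331 0.973 0.046] sd 0.027 j6 -0.0429 0.0052 F [-2.02  2.91 -0.23] xang -132.07 z 186.4
```

>>> arm_command(rows=[[[0,0,0],[0,0,-0.0056]]])

```text
clock: 16.65
position: [553.4, 78.4, 186.4]
ee_rot: [-0.415, 0.91, 0.0, -0.0]
contact_force: [-2.7, 3.5, -0.1]
gripper_width: 25.2
grasp_force: 59.8
```

```bash
python3 -c "
from h import *
avg()"
```

```text
t 16.9 T [1.467 1.09  0.029] sd 0.019 j6 -0.0135 0.0208 F [-2.79  3.96 -0.22] xang -131.05 z 186.39
```

>>> arm_command(rows=[[[-0.0004,0.0015,0],[0,0,0]],[[-0.0008,0.0031,0],[0,0,0]]])

```text
clock: 17.1
position: [553.3, 78.7, 186.4]
ee_rot: [-0.414, 0.91, -0.0, 0.0]
contact_force: [-1.9, 2.3, -1.1]
gripper_width: 25.6
grasp_force: 59.8
```

```bash
python3 -c "
from h import *
avg();st()"
```

```text
t 17.35 T [0.759 0.554 0.032] sd 0.027 j6 -0.0363 0.0008 F [-1.36  1.82 -1.09] xang -131.06 z 186.44
t 17.35 pos [553.3  78.7 186.4] xang -131.07 tilt [ 0.0003 -0.0004] j [ 4.320e-01  3.100e-01 -2.240e-01  1.000e-03 -1.037e+00 -1.149e+00] F [-2.   1.3 -1.1] T [0.663 0.5   0.032] w 25.0 gf 59.8
```

>>> arm_command(rows=[[[0,-0.0004,0],[0,0,0.016]],[[0,-0.0008,0],[0,0,0.032]],[[0.0001,-0.0012,0],[0,0,0.048]],[[0.0002,-0.0015,0],[0,0,0.064]],[[0.0002,-0.0017,0],[0,0,0.08]]])

```text
clock: 17.85
position: [553.5, 78.7, 186.4]
ee_rot: [-0.296, 0.955, 0.0, 0.0]
contact_force: [-1.2, 3.3, -0.8]
gripper_width: 25.3
grasp_force: 59.7
```

```bash
python3 -c "
from h import *
avg();st()"
```

```text
t 18.1 T [1.034 0.631 0.055] sd 0.027 j6 -0.1284 0.0664 F [-1.49  2.43 -0.77] xang -145.47 z 186.41
t 18.1 pos [553.4  78.7 186.4] xang -145.42 tilt [0.0002 0.0002] j [ 0.431  0.31  -0.223 -0.    -1.037 -1.398] F [-0.8  1.8 -0.8] T [1.029 0.585 0.087] w 25.4 gf 59.7
```

>>> arm_command(rows=[[[0,0.0011,0],[0,0,0]],[[0,0.0022,0],[0,0,0]],[[0,0.002,0],[0,0,0.011]],[[0,0.0018,0],[0,0,0.022]]])

```text
clock: 18.5
position: [553.3, 78.9, 186.4]
ee_rot: [-0.263, 0.965, -0.0, 0.0]
contact_force: [-0.5, 1.8, -1.4]
gripper_width: 25.5
grasp_force: 59.6
```

```bash
python3 -c "
from h import *
avg()"
```

```text
t 18.75 T [0.635 0.179 0.026] sd 0.019 j6 -0.107 0.0457 F [-0.11  1.34 -1.94] xang -149.42 z 186.45
```

>>> arm_command(rows=[[[0,-0.0001,0],[0,0,0.004]],[[0,-0.0002,0],[0,0,0.008]],[[0,-0.0003,0],[0,0,0.012]],[[0,-0.0003,0],[0,0,0.012]]])

```text
clock: 19.15
position: [553.3, 79.0, 186.5]
ee_rot: [-0.245, 0.969, -0.0, 0.0]
contact_force: [-0.1, 1.4, -2.6]
gripper_width: 25.2
grasp_force: 59.6
```

```bash
python3 -c "
from h import *
avg()"
```

```text
t 19.4 T [ 0.458 -0.103  0.057] sd 0.024 j6 -0.0648 0.0056 F [ 0.39  1.26 -2.28] xang -151.58 z 186.44
```

>>> arm_command(rows=[[[0,-0.0001,0],[0,0,0.004]],[[0,-0.0002,0],[0,0,0.008]],[[0,-0.0003,0],[0,0,0.012]],[[0,-0.0003,0],[0,0,0.012]]])

```text
clock: 19.8
position: [553.3, 78.9, 186.4]
ee_rot: [-0.227, 0.974, 0.0, 0.0]
contact_force: [1.0, 1.1, -1.5]
gripper_width: 25.4
grasp_force: 59.6
```

```bash
python3 -c "
from h import *
avg()"
```

```text
t 20.05 T [ 0.55  -0.231  0.06 ] sd 0.021 j6 -0.0652 0.0057 F [ 0.58  1.06 -2.26] xang -153.75 z 186.44
```

>>> arm_command(rows=[[[0,-0.0001,0],[0,0,0.005]],[[0,-0.0002,0],[0,0,0.01]],[[0,-0.0002,0],[0,0,0.01]]])

```text
clock: 20.35
position: [553.3, 78.9, 186.5]
ee_rot: [-0.212, 0.977, 0.0, 0.0]
contact_force: [1.0, 1.5, -2.3]
gripper_width: 25.4
grasp_force: 59.5
```

```bash
python3 -c "
from h import *
avg(4)"
```

```text
t 20.55 T [ 0.666 -0.264  0.08 ] sd 0.005 j6 -0.0677 0.0074 F [ 0.53  1.79 -2.02] xang -155.55 z 186.46
```

>>> arm_command(rows=[[[0,-0.0001,0],[0,0,0.005]],[[0,-0.0002,0],[0,0,0.01]],[[0,-0.0002,0],[0,0,0.01]]])

```text
clock: 20.85
position: [553.3, 78.9, 186.4]
ee_rot: [-0.196, 0.981, 0.0, 0.0]
contact_force: [1.2, 2.4, -1.3]
gripper_width: 25.5
grasp_force: 59.6
```

```bash
python3 -c "
from h import *
avg(4)"
```

```text
t 21.05 T [ 0.828 -0.254  0.062] sd 0.017 j6 -0.0678 0.0075 F [ 0.64  2.11 -1.42] xang -157.35 z 186.46
```

>>> arm_command(rows=[[[0,0.0005,0],[0,0,0.005]],[[0,0.001,0],[0,0,0.01]],[[0,0.001,0],[0,0,0.01]]])

```text
clock: 21.35
position: [553.2, 79.0, 186.5]
ee_rot: [-0.181, 0.984, -0.0, 0.0]
contact_force: [0.8, 2.2, -2.9]
gripper_width: 25.2
grasp_force: 59.6
```

```bash
python3 -c "
from h import *
avg(4)"
```

```text
t 21.55 T [ 0.598 -0.43   0.085] sd 0.016 j6 -0.0685 0.0075 F [ 0.93  1.3  -2.32] xang -159.15 z 186.46
```

>>> arm_command(rows=[[[0,0.0002,0],[0,0,0.005]],[[0,0.0004,0],[0,0,0.01]],[[0,0.0004,0],[0,0,0.01]]])

```text
clock: 21.85
position: [553.2, 79.1, 186.5]
ee_rot: [-0.165, 0.986, -0.0, 0.0]
contact_force: [1.0, 0.1, -1.5]
gripper_width: 25.3
grasp_force: 59.6
```

```bash
python3 -c "
from h import *
avg(4)"
```

```text
t 22.05 T [ 0.386 -0.607  0.054] sd 0.016 j6 -0.0685 0.0074 F [ 1.38  0.99 -2.49] xang -160.95 z 186.45
```

>>> arm_command(rows=[[[-0.0005,-0.0001,0],[0,0,0.005]],[[-0.001,-0.0002,0],[0,0,0.01]],[[-0.001,-0.0002,0],[0,0,0.01]]])

```text
clock: 22.35
position: [553.3, 79.1, 186.5]
ee_rot: [-0.15, 0.989, -0.0, -0.0]
contact_force: [0.8, 1.0, -1.3]
gripper_width: 25.1
grasp_force: 59.6
```

```bash
python3 -c "
from h import *
avg(4)"
```

```text
t 22.55 T [ 0.289 -0.541  0.044] sd 0.024 j6 -0.0681 0.0074 F [ 1.49  0.81 -1.8 ] xang -162.75 z 186.45
```

>>> arm_command(rows=[[[-0.0005,-0.0001,0],[0,0,0.005]],[[-0.001,-0.0002,0],[0,0,0.01]],[[-0.001,-0.0002,0],[0,0,0.01]]])

```text
clock: 22.85
position: [553.5, 79.2, 186.4]
ee_rot: [-0.134, 0.991, -0.0, -0.0]
contact_force: [1.5, 1.3, -1.4]
gripper_width: 25.3
grasp_force: 59.7
```

```bash
python3 -c "
from h import *
avg(4)"
```

```text
t 23.05 T [ 0.311 -0.329  0.07 ] sd 0.028 j6 -0.0676 0.0074 F [ 1.03  0.6  -1.28] xang -164.55 z 186.41
```

>>> arm_command(rows=[[[0,-0.0001,0],[0,0,0.005]],[[0,-0.0002,0],[0,0,0.01]],[[0,-0.0002,0],[0,0,0.01]]])

```text
clock: 23.35
position: [553.5, 79.2, 186.4]
ee_rot: [-0.119, 0.993, 0.0, -0.0]
contact_force: [0.7, 0.5, -2.0]
gripper_width: 24.8
grasp_force: 59.7
```

```bash
python3 -c "
from h import *
avg(4)"
```

```text
t 23.55 T [ 0.34  -0.198  0.059] sd 0.032 j6 -0.0672 0.0074 F [ 0.39  0.66 -1.19] xang -166.35 z 186.41
```

>>> arm_command(rows=[[[0,-0.0001,0],[0,0,0.005]],[[0,-0.0002,0],[0,0,0.01]],[[0,-0.0002,0],[0,0,0.01]]])

```text
clock: 23.85
position: [553.6, 79.1, 186.4]
ee_rot: [-0.103, 0.995, 0.0, -0.0]
contact_force: [0.1, 1.2, -0.9]
gripper_width: 25.0
grasp_force: 59.6
```

```bash
python3 -c "
from h import *
avg(4)"
```

```text
t 24.05 T [ 0.485 -0.178  0.065] sd 0.022 j6 -0.067 0.0074 F [ 0.08  1.19 -0.94] xang -168.15 z 186.41
```

>>> arm_command(rows=[[[0,0.0002,0],[0,0,0.005]],[[0,0.0004,0],[0,0,0.01]],[[0,0.0004,0],[0,0,0.01]]])

```text
clock: 24.35
position: [553.6, 79.2, 186.4]
ee_rot: [-0.087, 0.996, -0.0, 0.0]
contact_force: [0.9, 0.7, -1.3]
gripper_width: 25.1
grasp_force: 59.6
```

```bash
python3 -c "
from h import *
avg(4)"
```

```text
t 24.55 T [ 0.383 -0.203  0.036] sd 0.042 j6 -0.0672 0.0075 F [ 0.72  0.78 -1.38] xang -169.95 z 186.41
```

>>> arm_command(rows=[[[0,0.0001,0],[0,0,0.005]],[[0,0.0002,0],[0,0,0.01]],[[0,0.0002,0],[0,0,0.01]]])

```text
clock: 24.85
position: [553.6, 79.2, 186.4]
ee_rot: [-0.072, 0.997, -0.0, 0.0]
contact_force: [1.1, 1.7, -1.4]
gripper_width: 25.4
grasp_force: 59.6
```

```bash
python3 -c "
from h import *
avg(4)"
```

```text
t 25.05 T [ 0.259 -0.26   0.031] sd 0.016 j6 -0.0673 0.0074 F [ 0.94  1.13 -1.17] xang -171.75 z 186.41
```

>>> arm_command(rows=[[[0,-0.0001,0],[0,0,0.005]],[[0,-0.0002,0],[0,0,0.01]],[[0,-0.0002,0],[0,0,0.01]]])

```text
clock: 25.35
position: [553.6, 79.2, 186.4]
ee_rot: [-0.056, 0.998, -0.0, 0.0]
contact_force: [0.1, 0.1, -1.2]
gripper_width: 25.5
grasp_force: 59.6
```

```bash
python3 -c "
from h import *
avg(4)"
```

```text
t 25.55 T [ 0.302 -0.315  0.051] sd 0.034 j6 -0.0672 0.0074 F [ 0.83  0.65 -1.27] xang -173.55 z 186.42
```

>>> arm_command(rows=[[[0,-0.0001,0],[0,0,0.005]],[[0,-0.0002,0],[0,0,0.01]],[[0,-0.0002,0],[0,0,0.01]]])

```text
clock: 25.85
position: [553.6, 79.2, 186.4]
ee_rot: [-0.04, 0.999, 0.0, 0.0]
contact_force: [0.7, 1.0, -1.3]
gripper_width: 25.4
grasp_force: 59.6
```

```bash
python3 -c "
from h import *
avg(4)"
```

```text
t 26.05 T [ 0.375 -0.325  0.055] sd 0.011 j6 -0.0672 0.0075 F [ 0.43  1.44 -1.86] xang -175.35 z 186.44
```

>>> arm_command(rows=[[[0,0.0001,0],[0,0,0.005]],[[0,0.0002,0],[0,0,0.01]],[[0,0.0002,0],[0,0,0.01]]])

```text
clock: 26.35
position: [553.6, 79.2, 186.4]
ee_rot: [-0.025, 1.0, 0.0, 0.0]
contact_force: [1.5, 0.9, -1.4]
gripper_width: 25.0
grasp_force: 59.6
```

```bash
python3 -c "
from h import *
avg(4)"
```

```text
t 26.55 T [ 0.348 -0.404  0.065] sd 0.032 j6 -0.0675 0.0075 F [ 1.05  1.1  -1.43] xang -177.15 z 186.44
```

>>> arm_command(rows=[[[0,0,0],[0,0,0.004]],[[0,0,0],[0,0,0.008]],[[0,0,0],[0,0,0.008]]])

```text
clock: 26.85
position: [553.6, 79.2, 186.4]
ee_rot: [-0.012, 1.0, 0.0, 0.0]
contact_force: [0.6, 1.5, -1.3]
gripper_width: 25.6
grasp_force: 59.6
```

```bash
python3 -c "
from h import *
avg(4)"
```

```text
t 27.05 T [ 0.355 -0.476  0.062] sd 0.03 j6 -0.0663 0.006 F [ 0.83  1.03 -1.48] xang -178.59 z 186.41
```

>>> arm_command(rows=[[[0,0,0],[0,0,0.004]],[[0,0,0],[0,0,0.008]],[[0,0,0],[0,0,0.008]]])

```text
clock: 27.35
position: [553.6, 79.2, 186.4]
ee_rot: [0.0, 1.0, 0.0, 0.0]
contact_force: [0.3, 0.7, -1.3]
gripper_width: 25.5
grasp_force: 59.6
```

```bash
python3 -c "
from h import *
avg(4)"
```

```text
t 27.55 T [ 0.355 -0.506  0.064] sd 0.004 j6 -0.0665 0.006 F [ 1.7   0.81 -1.62] xang 179.97 z 186.43
```

>>> arm_command(rows=[[[0,0,0],[0,0,0.004]],[[0,0,0],[0,0,0.008]],[[0,0,0],[0,0,0.008]]])

```text
clock: 27.85
position: [553.7, 79.2, 186.5]
ee_rot: [0.013, 1.0, 0.0, 0.0]
contact_force: [1.6, 1.1, -2.0]
gripper_width: 25.4
grasp_force: 59.6
```

```bash
python3 -c "
from h import *
avg(4)"
```

```text
t 28.05 T [ 0.359 -0.531  0.07 ] sd 0.036 j6 -0.0666 0.006 F [ 1.26  0.83 -1.57] xang 178.53 z 186.44
```

>>> arm_command(rows=[[[0,0,0],[0,0,0.004]],[[0,0,0],[0,0,0.008]],[[0,0,0],[0,0,0.008]]])

```text
clock: 28.35
position: [553.7, 79.2, 186.5]
ee_rot: [0.026, 1.0, 0.0, 0.0]
contact_force: [1.6, 0.8, -1.6]
gripper_width: 25.3
grasp_force: 59.6
```

```bash
python3 -c "
from h import *
avg(4)"
```

```text
t 28.55 T [ 0.368 -0.595  0.036] sd 0.022 j6 -0.0667 0.006 F [ 1.26  0.83 -1.45] xang 177.09 z 186.42
```

>>> arm_command(rows=[[[0,0,0],[0,0,0.004]],[[0,0,0],[0,0,0.008]],[[0,0,0],[0,0,0.008]]])

```text
clock: 28.85
position: [553.7, 79.2, 186.5]
ee_rot: [0.038, 0.999, 0.0, 0.0]
contact_force: [2.2, 1.2, -1.9]
gripper_width: 25.5
grasp_force: 59.6
```

```bash
python3 -c "
from h import *
avg(4)"
```

```text
t 29.05 T [ 0.406 -0.647  0.059] sd 0.026 j6 -0.0669 0.006 F [ 1.95  0.87 -1.92] xang 175.65 z 186.44
```

>>> arm_command(rows=[[[-0.0002,0,0],[0,0,0.004]],[[-0.0006,0,0],[0,0,0.008]],[[-0.0006,0,0],[0,0,0.008]]])

```text
clock: 29.35
position: [553.7, 79.2, 186.4]
ee_rot: [0.051, 0.999, -0.0, -0.0]
contact_force: [1.2, -0.0, -1.2]
gripper_width: 25.8
grasp_force: 59.6
```

```bash
python3 -c "
from h import *
avg(4);im,D=arm.get_image('scene')
cv2.imwrite('pics/scr2.png',cv2.resize(im[199:239,277:327],(750,600),interpolation=cv2.INTER_CUBIC))"
```

```text
t 29.55 T [ 0.417 -0.558  0.085] sd 0.014 j6 -0.0836 0.0059 F [ 1.6   1.12 -1.61] xang 174.21 z 186.43
```

View pics/scr2.png

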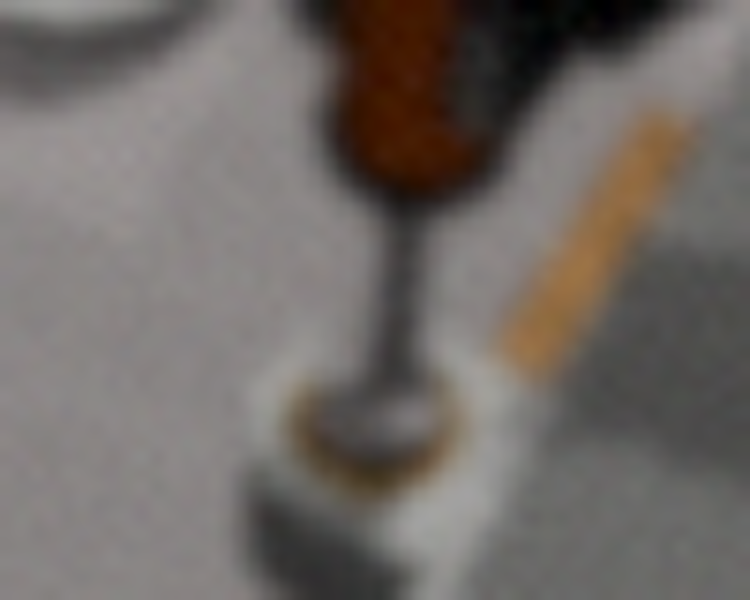

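The blade sits in the head at crop (390,390), and the slot has turned away from the camera. The j6 torque has just risen from 0.067 to 0.084, so this is probably the stop. I check with a small step.

>>> arm_command(rows=[[[0,0,0],[0,0,0.002]],[[0,0,0],[0,0,0.003]],[[0,0,0],[0,0,0.003]]])

```text
clock: 29.9
position: [553.7, 79.2, 186.4]
ee_rot: [0.055, 0.998, -0.0, -0.0]
contact_force: [1.1, 0.8, -1.4]
gripper_width: 25.1
grasp_force: 59.6
```

```bash
python3 -c "
from h import *
avg(4)"
```

```text
t 30.1 T [ 0.422 -0.513  0.084] sd 0.045 j6 -0.089 0.0016 F [ 1.32  1.16 -1.45] xang 173.67 z 186.42
```

>>> arm_command(rows=[[[0,0,0],[0,0,0.003]],[[0,0,0],[0,0,0.006]],[[0,0,0],[0,0,0.006]]])

```text
clock: 30.4
position: [553.7, 79.2, 186.4]
ee_rot: [0.065, 0.998, -0.0, -0.0]
contact_force: [0.5, 1.7, -0.8]
gripper_width: 24.9
grasp_force: 59.6
```

```bash
python3 -c "
from h import *
avg(4)"
```

```text
t 30.6 T [ 0.351 -0.539  0.105] sd 0.008 j6 -0.1102 0.0044 F [ 1.79  0.74 -1.54] xang 172.59 z 186.42
```

The torque keeps climbing, now at about 0.11 N m after 105° of turn, so the screw is at its stop. I unwind the wrist a little inside the slot's play, then lift out.

>>> arm_command(rows=[[[0,0,0],[0,0,-0.01]],[[0,0,0],[0,0,-0.02]],[[0,0,0],[0,0,-0.03]],[[0,0,0],[0,0,-0.04]],[[0,0,0],[0,0,-0.04]]])

```text
clock: 31.1
position: [553.7, 79.3, 186.4]
ee_rot: [0.002, 1.0, 0.0, 0.0]
contact_force: [1.5, 1.5, -1.4]
gripper_width: 25.4
grasp_force: 59.7
```

```bash
python3 -c "
from h import *
avg(3)"
```

```text
t 31.25 T [ 0.54  -0.449  0.009] sd 0.011 j6 0.0015 0.0146 F [ 1.11  1.19 -1.07] xang 179.74 z 186.42
```

>>> arm_command(rows=[[[0,0,-0.01],[0,0,0]],[[0,0,-0.03],[0,0,0]],[[0,0,-0.06],[0,0,0]],[[0,0,-0.16],[0,0,0]],[[0,0,-0.3],[0,0,0]]])

```text
clock: 31.75
position: [552.0, 78.3, 260.8]
ee_rot: [0.002, 1.0, -0.001, -0.003]
contact_force: [0.8, 0.5, -1.1]
gripper_width: 25.4
grasp_force: 59.7
```

>>> arm_command(rows=[[[0,0,-0.15],[0,0,0]],[[0,0,-0.16],[0,0,-0.045]],[[0,0,-0.16],[0,0,-0.09]],[[0,0,-0.16],[0,0,-0.135]],[[0,0,-0.16],[0,0,-0.18]]])

```text
clock: 32.25
position: [553.0, 78.6, 302.0]
ee_rot: [-0.28, 0.96, -0.0, -0.001]
contact_force: [0.6, -0.6, -1.5]
gripper_width: 25.6
grasp_force: 59.7
```

>>> arm_command(rows=[[[0,0,0],[0,0,-0.016]],[[0,0,0],[0,0,-0.016]],[[0,0,0],[0,0,-0.016]]])

```text
clock: 32.55
position: [553.4, 78.9, 301.8]
ee_rot: [-0.301, 0.954, -0.0, -0.0]
contact_force: [0.7, 0.4, -1.4]
gripper_width: 25.3
grasp_force: 59.7
```

```bash
python3 -c "
from h import *
s,M=st(); T=np.array([485.2,-231,301])-M[:,0]*1.7; print('shift',M.T@(T-s['position'])/250)
im,D=arm.get_image('scene'); im2,D2=arm.get_image('top')
cv2.imwrite('pics/scr3.png',np.hstack([cv2.resize(im[209:239,282:322],(400,300),interpolation=cv2.INTER_CUBIC),cv2.resize(im2[185:215,213:253],(400,300),interpolation=cv2.INTER_CUBIC)]))"
```

```text
t 32.55 pos [553.4  78.9 301.8] xang -145.01 tilt [-0.0005 -0.0003] j [ 0.432  0.23  -0.036  0.    -1.305 -1.392] F [ 0.7  0.4 -1.4] T [-0.025 -0.04  -0.033] w 25.3 gf 59.7
shift [ 0.92757147 -0.85907126  0.00357541]
```

View pics/scr3.png

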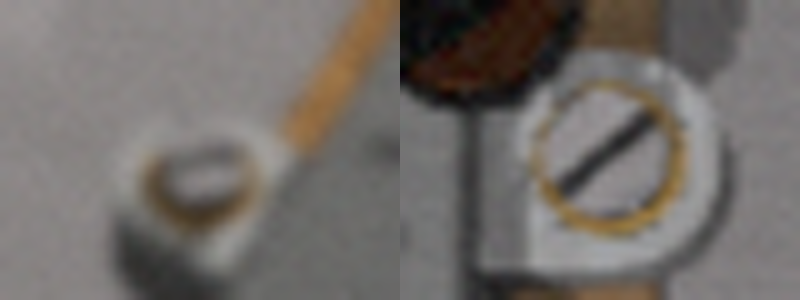

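The driver is out. In the top view (right panel) the slot now runs from (565,190) to (655,115), turned about 86–90° clockwise. I measure it precisely.

```bash
python3 - <<'E'
from h import *
im,D=arm.get_image("top"); g=im.max(2).astype(float)
v,u=np.mgrid[:420,:560]
for rad,cx,cy in((5.5,233.4,200.6),(5,233.8,200.3),(4.5,233.8,200.3)):
  rr=np.hypot(u-cx,v-cy)<rad
  w=np.clip(100-g,0,None)*rr
  A=np.array([atz("top",[a,b],85)[:2] for a,b in zip(u[rr],v[rr])]);W=w[rr]
  c=(A*W[:,None]).sum(0)/W.sum(); C=((A-c)*W[:,None]).T@(A-c); e,V=np.linalg.eigh(C); print('slot',c,e.round(),np.degrees(np.arctan2(V[1,1],V[0,1])))
st()
E
```

```text
slot [553.66353997  77.67772057] [ 1466. 27231.] 132.141449120182
slot [554.23882064  77.13163064] [  563. 21783.] 131.72065571665576
slot [554.23197045  77.25061889] [  501. 13528.] 130.69575827339116
t 32.7 pos [553.6  79.1 301.5] xang -144.97 tilt [-0.0002 -0.0001] j [ 0.432  0.231 -0.036  0.    -1.304 -1.391] F [ 0.2 -0.6 -2.4] T [-0.01 -0.   -0.01] w 25.2 gf 59.6
```

The slot turned 86 ± 2° and the torque climbed against a fixed screw, so it is tight. Now back to the block.

>>> arm_command(rows=[[[0.12,-0.11,0],[0,0,0]],[[0.26,-0.24,0],[0,0,0]],[[0.4,-0.37,0],[0,0,0]],[[0.54,-0.5,0],[0,0,0]],[[0.66,-0.61,0],[0,0,0]]])

```text
clock: 33.2
position: [505.4, -142.4, 301.7]
ee_rot: [-0.301, 0.954, -0.0, 0.0]
contact_force: [0.5, -0.5, -1.2]
gripper_width: 25.1
grasp_force: 59.7
```

>>> arm_command(rows=[[[0.12,-0.11,0],[0,0,0]],[[0.2,-0.18,0],[0,0,0]],[[0.25,-0.23,0],[0,0,0]],[[0.268,-0.249,0],[0,0,0]],[[0.268,-0.249,0],[0,0,0]]])

```text
clock: 33.7
position: [487.1, -230.3, 301.3]
ee_rot: [-0.301, 0.954, 0.0, -0.0]
contact_force: [0.0, 0.6, -2.0]
gripper_width: 25.4
grasp_force: 59.7
```

>>> arm_command(rows=[[[0,0,0],[0,0,0]],[[0,0,0],[0,0,0]],[[0,0,0],[0,0,0]],[[0,0,0],[0,0,0]],[[0,0,0],[0,0,0]]])

```text
clock: 34.2
position: [487.4, -229.5, 301.5]
ee_rot: [-0.302, 0.953, -0.0, 0.0]
contact_force: [-0.3, -0.6, -1.5]
gripper_width: 25.1
grasp_force: 59.7
```

```bash
python3 -c "
from h import *
s,M=st(); T=np.array([485.2,-231,301])-M[:,0]*1.7; print('shift',M.T@(T-s['position'])/250)"
```

```text
t 34.2 pos [ 487.4 -229.5  301.5] xang -144.89 tilt [0.0001 0.    ] j [-0.139  0.194 -0.084 -0.    -1.293 -0.819] F [-0.3 -0.6 -1.5] T [-0.01  -0.042  0.02 ] w 25.1 gf 59.7
shift [0.00383931 0.00015675 0.00183517]
```

>>> arm_command(rows=[[[0.004,0,0.1],[0,0,0]],[[0.004,0,0.2],[0,0,0]],[[0.004,0,0.29],[0,0,0]],[[0.004,0,0.35],[0,0,0]],[[0.004,0,0.36],[0,0,0]]])

```text
clock: 34.7
position: [485.3, -230.0, 209.3]
ee_rot: [-0.301, 0.954, 0.001, -0.002]
contact_force: [-0.1, 0.4, -1.3]
gripper_width: 25.2
grasp_force: 59.7
```

>>> arm_command(rows=[[[0,0,0.02],[0,0,0]],[[0,0,0.04],[0,0,0]],[[0,0,0.06],[0,0,0]],[[0,0,0.08],[0,0,0]],[[0,0,0.08],[0,0,0]]])

```text
clock: 35.2
position: [486.0, -230.3, 190.8]
ee_rot: [-0.301, 0.954, 0.0, -0.001]
contact_force: [-0.7, 0.9, -1.5]
gripper_width: 25.0
grasp_force: 59.7
```

```bash
python3 -c "
from h import *
s,M=st(); T=np.array([485.2,-231,121])-M[:,0]*1.7; print('shift',M.T@(T-s['position'])/250)"
```

```text
t 35.2 pos [ 486.  -230.3  190.8] xang -144.93 tilt [-0.0012  0.0004] j [-0.141  0.272 -0.266 -0.    -1.034 -0.818] F [-0.7  0.9 -1.5] T [ 0.01   0.022 -0.006] w 25.0 gf 59.7
shift [-0.00268367 -0.00057218  0.27910896]
```

Tip is in the hole with no contact. Descend to about 3 mm above home.

>>> arm_command(rows=[[[-0.0015,0,0.06],[0,0,0]],[[-0.0015,0,0.12],[0,0,0]],[[-0.0015,0,0.18],[0,0,0]],[[-0.0015,0,0.23],[0,0,0]],[[-0.0015,0,0.265],[0,0,0]]])

```text
clock: 35.7
position: [486.6, -230.2, 124.3]
ee_rot: [-0.301, 0.954, 0.0, -0.0]
contact_force: [0.2, 1.1, -0.9]
gripper_width: 25.1
grasp_force: 59.7
```

>>> arm_command(rows=[[[0,0,0],[0,0,0]],[[0,0,0],[0,0,0]],[[0,0,0],[0,0,0]],[[0,0,0],[0,0,0]]])

```text
clock: 36.1
position: [487.2, -230.3, 125.9]
ee_rot: [-0.301, 0.954, -0.0, 0.001]
contact_force: [1.0, -0.3, -1.5]
gripper_width: 25.3
grasp_force: 59.7
```

```bash
python3 -c "
from h import *
s,M=st(); T=np.array([485.2,-231,121])-M[:,0]*1.7; print('shift',M.T@(T-s['position'])/250)"
```

```text
t 36.1 pos [ 487.2 -230.3  125.9] xang -144.92 tilt [ 0.0015 -0.0003] j [-0.14   0.342 -0.35   0.    -0.877 -0.818] F [ 1.  -0.3 -1.5] T [-0.005 -0.026 -0.005] w 25.3 gf 59.7
shift [0.00143489 0.00251655 0.01963385]
```

>>> arm_command(rows=[[[0,0,0.005],[0,0,0]],[[0,0,0.01],[0,0,0]],[[0,0,0.015],[0,0,0]],[[0,0,0.018],[0,0,0]],[[0,0,0.018],[0,0,0]]])

```text
clock: 36.6
position: [486.7, -230.2, 120.8]
ee_rot: [-0.301, 0.954, 0.0, -0.0]
contact_force: [-2.0, 0.1, 0.9]
gripper_width: 25.3
grasp_force: 60.0
```

>>> arm_command(rows=[[[0,0,0],[0,0,0]],[[0,0,0],[0,0,0]],[[0,0,0],[0,0,0]]])

```text
clock: 36.9
position: [486.7, -230.2, 120.8]
ee_rot: [-0.301, 0.954, 0.0, -0.0]
contact_force: [-1.1, 0.6, 1.1]
gripper_width: 25.4
grasp_force: 60.0
```

```bash
python3 -c "
from h import *
s,M=st()"
```

```text
t 36.9 pos [ 486.7 -230.2  120.8] xang -144.92 tilt [-0.0001 -0.    ] j [-0.14   0.348 -0.356  0.    -0.867 -0.818] F [-1.1  0.6  1.1] T [ 0.238  0.376 -0.005] w 25.4 gf 60.0
```

Home (light flange contact). Open, settle, retract upward, then check.

>>> arm_command(rows=[[[0,0,0],[0,0,0]],[[0,0,0],[0,0,0]],[[0,0,0],[0,0,0]],[[0,0,0],[0,0,0]],[[0,0,0],[0,0,0]]], grip=1)

```text
clock: 37.4
position: [486.8, -230.3, 120.7]
ee_rot: [-0.301, 0.954, -0.0, 0.0]
contact_force: [0.1, -1.1, -0.6]
gripper_width: 85.7
grasp_force: 0.0
```

>>> arm_command(rows=[[[0,0,0],[0,0,0]],[[0,0,0],[0,0,0]],[[0,0,-0.05],[0,0,0]],[[0,0,-0.15],[0,0,0]],[[0,0,-0.3],[0,0,0]]])

```text
clock: 37.9
position: [485.6, -230.0, 195.6]
ee_rot: [-0.301, 0.954, 0.001, -0.002]
contact_force: [0.3, -0.6, 0.2]
gripper_width: 85.4
grasp_force: 0.0
```

>>> arm_command(rows=[[[0,0,-0.2],[0,0,0]],[[0,0,-0.35],[0,0,0]],[[0.2,0,-0.4],[0,0,0]],[[0.4,0,-0.4],[0,0,0]],[[0.6,0,-0.4],[0,0,0]]])

```text
clock: 38.4
position: [364.1, -316.1, 297.5]
ee_rot: [-0.302, 0.953, -0.001, 0.001]
contact_force: [0.4, -1.5, -0.1]
gripper_width: 85.3
grasp_force: 0.0
```

>>> arm_command(rows=[[[0,0,0],[0,0,0]],[[0,0,0],[0,0,0]],[[0,0,0],[0,0,0]]])

```text
clock: 38.7
position: [365.8, -315.4, 296.2]
ee_rot: [-0.302, 0.953, -0.0, 0.0]
contact_force: [-0.4, 0.8, 0.3]
gripper_width: 85.0
grasp_force: 0.0
```

```bash
python3 -c "
from h import *
s,M=st()
im,D=arm.get_image('top');im2,D2=arm.get_image('scene');P=cloud('scene',D2);X,Y,Z=P[...,0],P[...,1],P[...,2]
m=(Z>155)&(Z<185)&(X>440)&(X<540)&(Y<-190)&(Y>-270); print('cap',m.sum(),np.median(P[m],0),P[m].max(0))
cv2.imwrite('pics/end.png',np.hstack([cv2.resize(im[200:290,370:460],(400,400),interpolation=cv2.INTER_CUBIC),cv2.resize(im2[120:195,180:255],(400,400),interpolation=cv2.INTER_CUBIC)]))"
```

```text
t 38.7 pos [ 365.8 -315.4  296.2] xang -144.9 tilt [ 0.001  -0.0003] j [-0.374  0.096 -0.215 -0.    -1.259 -0.584] F [-0.4  0.8  0.3] T [-0.008 -0.058 -0.024] w 85.0 gf 0.0
cap 81 [ 489.9197335  -226.18111005  167.6692111 ] [ 501.29426593 -213.78831725  177.46942426]
```

View pics/end.png

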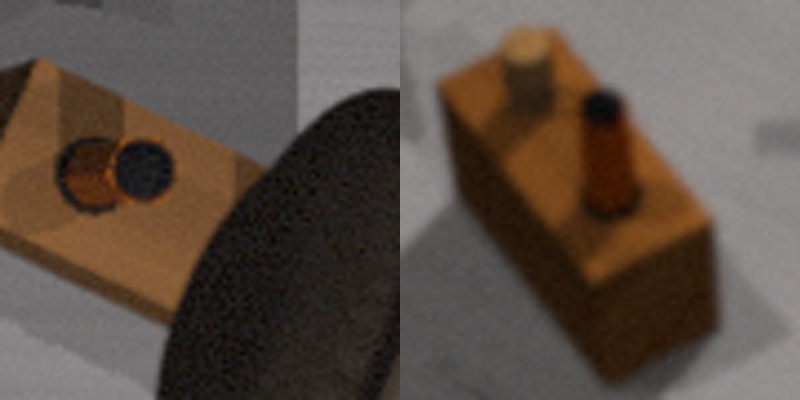

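The driver stands upright and home in its own hole (right panel, cap at (602,105), flange on the block), with the cap height and position the same as at the start. The rammer is untouched. Handing in.

```bash
python3 -c "
from bench import arm
print(arm.job_done())"
```

```text
the job is handed in; nothing more can be done
None
```

The job is handed in, with no verdict shown: the clamp screw was turned clockwise until the wrist torque climbed against its stop, and the driver is back upright and home in its own hole, let go.

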